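# Put the bench air valves right

## Task

On the compressed-air manifold, the one outlet with no pipe has been left open and one piped line has been left shut. First turn the handle of the pipeless outlet fully shut (bar across the outlet), then turn the shut line's handle fully open (bar in line with the outlet). Do not touch the other three valves, and leave everything else on the bench where it is.

Things in the scene. Friction and masses are not known exactly. Their poses are not given: they have to be found in the camera images.
- manifold: compressed-air manifold: a fixed dark bed plate 190 x 360 mm, 8 mm thick, its origin on the table under the middle of the row of valves. Its x axis points the way the outlets point (away from the robot, within 0.3 rad of world x), its y axis along the row. Five valve stations stand on it in a row along y, 64 mm apart; their order varies. The copper header pipe on the robot's side of the row (x = -48 mm) is 38 mm high; a small gauge at its +y end is 67 mm high.
- idle_station: Valve station: aluminium block 52 (x) x 50 (y) mm whose top is 44 mm above the table, with a 22 mm steel outlet socket on its +x side. Origin under the block's middle, on the bed plate. On top is the valve handle. This is the only station with a bare outlet: its socket is an open stub with no pipe, ending 48 mm from the origin.
- idle_grip (a point): idle outlet's handle: point on this handle's turning axis, 74 mm above the table; turns with it, x along its bar. The handle: upright black bar, white line on top, 44 mm long, 14 mm thick, 52 to 84 mm above the table, on a hub 24 mm across, 44 to 52 mm up. Grip it across its 14 mm from above, fingers opened little: the next handles are alike and 64 mm away. Turning takes 0.06 N m.
- idle (a joint): handle angle in rad, clockwise seen from above, between stops at 0 (fully open: bar in line with the outlet, along the manifold's x) and 1.571 (fully shut: bar across the outlet, along y). It stays where it is left. Starts open, at 0.1 to 0.4.
- stopped_station: Valve station: aluminium block 52 (x) x 50 (y) mm whose top is 44 mm above the table, with a 22 mm steel outlet socket on its +x side. Origin under the block's middle, on the bed plate. On top is the valve handle. A copper pipe, 14 mm thick, runs from its outlet to 98 mm from the origin and down into the bed plate. It is the only station whose handle starts across.
- stopped_grip (a point): stopped line's handle: point on this handle's turning axis, 74 mm above the table; turns with it, x along its bar. The handle: upright black bar, white line on top, 44 mm long, 14 mm thick, 52 to 84 mm above the table, on a hub 24 mm across, 44 to 52 mm up. Grip it across its 14 mm from above, fingers opened little: the next handles are alike and 64 mm away. Turning takes 0.06 N m.
- stopped (a joint): handle angle in rad, clockwise seen from above, between stops at 0 (fully open: bar in line with the outlet, along the manifold's x) and 1.571 (fully shut: bar across the outlet, along y). It stays where it is left. Starts shut, at 1.42 to 1.52.
- run1_station: Valve station: aluminium block 52 (x) x 50 (y) mm whose top is 44 mm above the table, with a 22 mm steel outlet socket on its +x side. Origin under the block's middle, on the bed plate. On top is the valve handle. Piped like the stopped one; its handle starts open, as it should stay (0 to 0.3 rad off the outlet's line). Not to be touched. Its handle has the same size and height as the others.
- run2_station: Valve station: aluminium block 52 (x) x 50 (y) mm whose top is 44 mm above the table, with a 22 mm steel outlet socket on its +x side. Origin under the block's middle, on the bed plate. On top is the valve handle. Piped like the stopped one; its handle starts open, as it should stay (0 to 0.3 rad off the outlet's line). Not to be touched. Its handle has the same size and height as the others.
- run3_station: Valve station: aluminium block 52 (x) x 50 (y) mm whose top is 44 mm above the table, with a 22 mm steel outlet socket on its +x side. Origin under the block's middle, on the bed plate. On top is the valve handle. Piped like the stopped one; its handle starts open, as it should stay (0 to 0.3 rad off the outlet's line). Not to be touched. Its handle has the same size and height as the others.
- tape: bystander: yellow tape measure, 70 x 62 x 36 mm, lying flat, origin in the middle of its underside
- marker: bystander: felt marker, 17 mm thick, 132 mm long, lying along its x axis, origin in the middle of its underside
- weight: bystander: turned steel pattern weight, 52 mm across, 50 mm tall, standing, origin in the middle of its underside
- nipple: bystander: spare brass pipe nipple, 24 mm across, 30 mm tall, standing, origin in the middle of its underside
- glue_can: bystander: spray-glue can, 62 mm across, 200 mm tall, standing, origin in the middle of its underside
- stapler: bystander: pneumatic staple gun, about 150 x 42 x 160 mm, standing, origin in the middle of its underside
- offcut: bystander: plywood offcut, 110 x 70 x 18 mm, flat, origin in the middle of its underside

How it is judged:
By the outcome, as a careful person would: the job done as asked, in the order asked, and still so for the second after the job is handed in, with the robot touching nothing.
It also fails if it takes over 48 s, if anything falls off the work surface, if the arm or the gripper's body presses on something with over 40 N, if the wrist force passes 120 N, or if a joint passes its speed limit or range.

## Robot

A 7-joint arm with a two-finger parallel gripper is mounted at the origin on the work surface. World frame = base frame: x ahead of the robot, y to its left, z up, the work surface at z = 0. Lengths are in m, angles in rad, forces in N, time in s.
With the tool pointing down it reaches from about 0.4 to 0.85 m from the base axis. Payload 10.4 kg.
Tool frame: the origin (TCP) lies between the finger pads; the fingertips stand ahead of it and the grasp point (between the pads) lies 5 mm behind it (manip.tip_extent is the z of the fingertips in the tool frame, in m); z points along the fingers, y is the line along which they close (so a half turn about z gives the same grasp; the last joint's range is limited). The gripper opens to 85 mm and grips with 20 to 120 N. Pads are 22 mm wide; open, the fingers measure 114 mm over their backs; the gripper's body (76 mm by 85 mm) begins 54 mm behind the grasp point. The pads swing forward as they close: fully open they stand 13 mm farther back than shut.
Start: joints at [-1.286, 0.332, -0.065, 1.46, 0.022, 1.35, -0.088], TCP at [0.189, 0.596, 0.245] pointing down, gripper open.
Joint ranges: [-2.6, 2.6], [-0.5, 2.12], [-1.47, 1.34], [0.16, 2.42], [-1.27, 4.41], [0.06, 2.06], [-2.6, 2.6]. Speed limits (rad/s): [2.22, 2.22, 2.79, 2.79, 3.14, 3.14, 3.14].

## Interface

Orientations are given as a unit quaternion [x, y, z, w].
In Python, from workcell import status, viewer, manip gives the robot as it stands.
- The arm moves only by the tool play_rows, never from a script. Its argument "plan" is one flat list of numbers, 7 for each row, row after row: the turn, a rotation vector about the tool's x, y, z in degrees, then the shift along the tool's x, y, z in m, then the opening, from 0 (shut) to 1 (fully open). In form: [ax, ay, az, dx, dy, dz, grip, ax, ay, az, dx, dy, dz, grip, ...]. A call has 1 to 20 rows; each row is the pose to reach, as a shift and turn from the pose commanded when the call began, along the tool's axes at that moment; what a row does not reach only later rows make up. A row lasts 1/8 s, in which the tool goes at most 62.5 mm and 10.7 degrees, less where a joint would pass 70% of its speed; a pose out of reach is approached as far as the arm can. A call with a gripper value outside its range is refused whole. The fingers move at their own pace and stop on an object; "squeeze" is the grip in N (left out, the last holds). Time passes only in rows, so rows that repeat a pose let the fingers close. It gives the time, the measured TCP pose, the force, the opening and the grip force at its end, in the units of the state.
- status.get_obs(): the state, without advancing time (a new reading comes with each control period).
- viewer.camera(name): name is "scene" or "top"; returns the picture (420x560x3 uint8, red, green, blue); there is no depth.
- viewer.camera_model(name): a dict with "fx", "fy", "cx", "cy" (pixels), "R" (3x3) and "t" (3): a world point X has camera coordinates R X + t. Camera axes: x right, y down, z forward; pixel columns grow to the right and rows downward; lengths in m; the calibration is good to about 2 mm. A picture is of the moment at which its call begins. camera_model takes no time and is no camera call.
- manip.hand_in(): hands the job in; it is judged then, once.
The state is a dict: "clock": time; "joint_pos": joint angles; "joint_velocities": joint speeds; "tau": joint torques, N m; "position": TCP position; "ee_rot": TCP orientation; "ft_force": force on the tool from outside, world axes, zero at the start; "torque": the same for the moment, N m; "grip_width": opening from 0.0 (shut) to 1.0 (fully open); "grasp_force": force on a finger pad.
Only numpy, scipy, OpenCV 4.12 (cv2) and the standard library are available. Lean on these libraries where they do the work, as an engineer would, in place of code of your own. Each camera call takes 0.05 s, during which the arm holds its last target. There are 200 camera calls.

## Working session

There is one attempt and no reset: what is moved stays moved. The work goes in short steps, Python scripts to look and compute and a tool call to move; the robot and the scene stay as the last step left them, time stands still between calls to the robot, and variables do not carry over. Pictures are saved under pics/ and viewed, at most 10 in all, crops included, and the job is handed in when it is done.

Besides the shell and the picture viewer there is one more tool, called after "Emit:" as name(argument=value, ...), one argument or row to a line, values as JSON. play_rows: Moves the arm, as the interface text tells. Its arguments: {"type":"object","properties":{"plan":{"type":"array","items":{"type":"number"}},"squeeze":{"type":"number"}},"required":["plan"]}

```bash
mkdir -p pics; python3 - <<'E'
from workcell import status, viewer, manip
import cv2
for n in("top","scene"):
    cv2.imwrite(f"pics/{n}0.png",viewer.camera(n)[:,:,::-1])
    print(n,viewer.camera_model(n))
o=status.get_obs();print(o["position"],o["ee_rot"],manip.tip_extent,o["clock"])
E
```

```text
top {'fx': 404.92965593361845, 'fy': 404.92965593361845, 'cx': 279.3310965228247, 'cy': 203.53183024973112, 'R': array([[ 0.00117887, -0.99971113, -0.02400548],
       [-0.99498701,  0.00122786, -0.09999675],
       [ 0.09999734,  0.02400302, -0.99469814]]), 't': array([0.01099481, 0.57037522, 1.13207662])}
scene {'fx': 545.6140323975515, 'fy': 545.6140323975515, 'cx': 285.8846689942468, 'cy': 205.9010119921241, 'R': array([[-0.62828546,  0.77794406,  0.00777253],
       [ 0.66490669,  0.54212739, -0.51380637],
       [-0.40392632, -0.31764906, -0.85787097]]), 't': array([ 0.34602222, -0.33271073,  1.65118058])}
[0.1892757  0.59531985 0.24459562] [ 1.53294479e-01  9.88180341e-01 -6.42229969e-04 -5.62677094e-05] 0.014 0.1
```

View pics/top0.png

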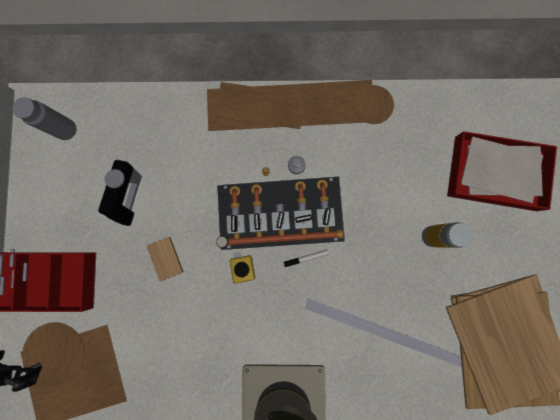

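View pics/scene0.png

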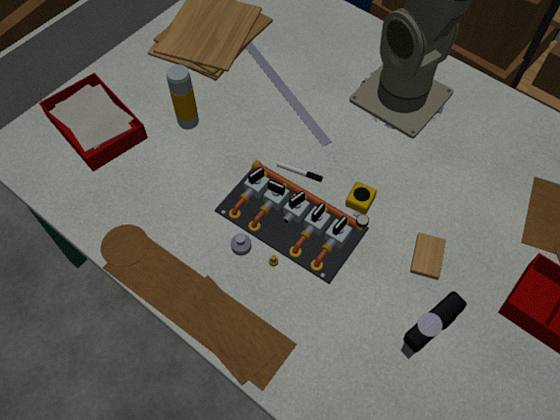

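Top view: stations are at columns 235, 257, 281, 303 and 326, near row 220. The middle one (281,220) has no pipe, and the one at (303,218) has its handle across. I'll zoom in on both views next.

```bash
cat > h.py <<'E'
import numpy as np, cv2
from workcell import status, viewer, manip
def ray(n,uv,z):
    m=viewer.camera_model(n); R=np.array(m["R"]);t=np.array(m["t"])
    d=R.T@np.array([(uv[0]-m["cx"])/m["fx"],(uv[1]-m["cy"])/m["fy"],1]); c=-R.T@t
    return c+d*(z-c[2])/d[2]
E
python3 - <<'E'
from h import *
a=cv2.imread("pics/top0.png")[170:255,212:350]; b=cv2.imread("pics/scene0.png")[155:285,210:375]
f=lambda i,k:cv2.resize(i,None,fx=k,fy=k,interpolation=cv2.INTER_CUBIC)
cv2.imwrite("pics/ta.png",f(a,5.7)); cv2.imwrite("pics/sb.png",f(b,4.5))
E
```

```text
(no output)
```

View pics/ta.png

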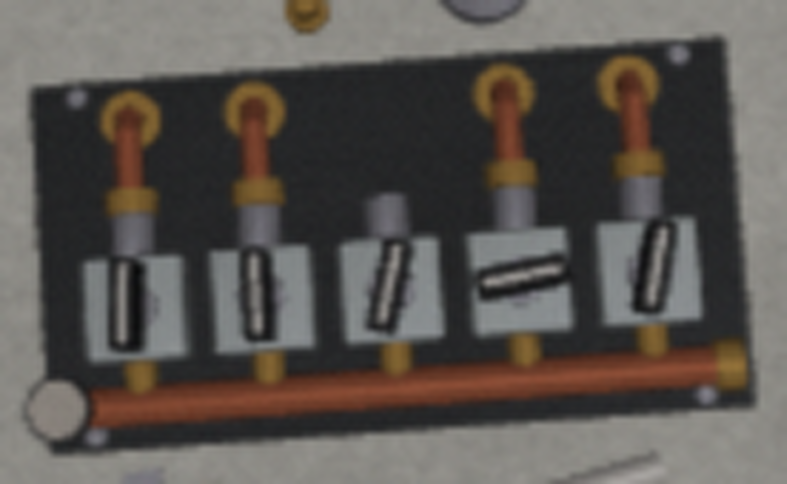

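View pics/sb.png

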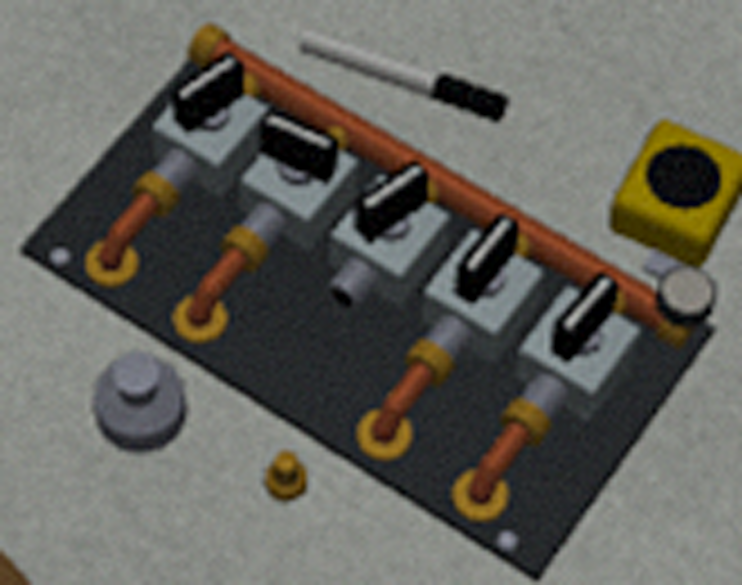

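The zooms confirm it: the bare socket is the middle station (crop 389,287) and the crossed handle is the next one to its right (523,277). I'll cast the white lines at z=0.084 and check them against the 64 mm spacing and the second view.

```bash
python3 - <<'E'
from h import *
from scipy.spatial.transform import Rotation as Ro
T=lambda p:((p[0]+.5)/5.7-.5+212,(p[1]+.5)/5.7-.5+170)
S=lambda p:((p[0]+.5)/4.5-.5+210,(p[1]+.5)/4.5-.5+155)
c=[(127,304),(257,294),(389,287),(523,277),(655,267)]
P=np.array([ray("top",T(p),.084)[:2] for p in c]); print(P.round(4)); print(np.linalg.norm(np.diff(P,axis=0),axis=1))
s=[(587,300),(490,236),(394,184),(300,127),(210,78)]
print(np.array([ray("scene",S(p),.084)[:2] for p in s]).round(4))
d=(P[0]-P[4]);d/=np.linalg.norm(d)
d=np.polyfit(np.array([2,1,0,-1,-2])*.064,P,1)[0]; print("fit ydir",d,np.linalg.norm(d)); yaw=np.arctan2(-d[0],d[1]);print("yaw",yaw)
d/=np.linalg.norm(d);ctr=P.mean(0)
print("idle",ctr,"stopped",ctr-.064*d)
for n,a,b in [("idle",(382,328),(397,243)),("stop",(485,288),(563,266))]:
    v=(ray("top",T(b),.084)-ray("top",T(a),.084))[:2]; w=np.arctan2(v[1],v[0]); print(n,v,"world ang",w,"joint",yaw-w,yaw-w-np.pi)
o=status.get_obs(); R=Ro.from_quat(o["ee_rot"]).as_matrix();print(R.round(4))
for q in(ctr,ctr-.064*d):
    print(R.T@(np.r_[q,.25]-o["position"]))
E
```

```text
[[ 0.5119  0.1334]
 [ 0.5167  0.0713]
 [ 0.52    0.0082]
 [ 0.5247 -0.0556]
 [ 0.5295 -0.1184]]
[0.06237168 0.0631181  0.0640305  0.06296071]
[[ 0.5105  0.1363]
 [ 0.5115  0.0712]
 [ 0.5184  0.0094]
 [ 0.5222 -0.0552]
 [ 0.5289 -0.1163]]
fit ydir [-0.06761411  0.98530287] 0.9876200798734457
yaw 0.06851525324712754
idle [0.52055813 0.00778051] stopped [ 0.52493968 -0.05606933]
idle [ 0.04057822 -0.00711373] world ang -0.17354564504189682 joint 0.24206089828902436 -2.8995317553007687
stop [ 0.01048273 -0.03716928] world ang -1.2959091263463935 joint 1.3644243795935211 -1.777168273996272
[[-9.53e-01  3.03e-01 -3.00e-04]
 [ 3.03e-01  9.53e-01 -1.30e-03]
 [-1.00e-04 -1.30e-03 -1.00e+00]]
[-0.49371715 -0.45956538 -0.00477083]
[-0.51723706 -0.51908687 -0.00469224]
```

Both views agree to about 2 mm: idle axis ≈ (0.5195, 0.008) at joint ≈ 0.24, stopped axis ≈ (0.524, -0.056) at joint ≈ 1.4. Next I move above the idle handle.

Emit:
play_rows(
  plan=[0, 0, -2, -0.12, -0.11, 0.0, 0.35, 0, 0, -4, -0.25, -0.23, 0.0, 0.35, 0, 0, -6, -0.37, -0.345, 0.0, 0.35, 0, 0, -7.7, -0.493, -0.459, 0.03, 0.35, 0, 0, -7.7, -0.493, -0.459, 0.05, 0.35, 0, 0, -7.7, -0.493, -0.459, 0.05, 0.35, 0, 0, -7.7, -0.493, -0.459, 0.05, 0.35, 0, 0, -7.7, -0.493, -0.459, 0.05, 0.35, 0, 0, -7.7, -0.493, -0.459, 0.05, 0.35, 0, 0, -7.7, -0.493, -0.459, 0.05, 0.35, 0, 0, -7.7, -0.493, -0.459, 0.05, 0.35, 0, 0, -7.7, -0.493, -0.459, 0.05, 0.35, 0, 0, -7.7, -0.493, -0.459, 0.05, 0.35, 0, 0, -7.7, -0.493, -0.459, 0.05, 0.35, 0, 0, -7.7, -0.493, -0.459, 0.05, 0.35, 0, 0, -7.7, -0.493, -0.459, 0.05, 0.35, 0, 0, -7.7, -0.493, -0.459, 0.05, 0.35, 0, 0, -7.7, -0.493, -0.459, 0.05, 0.35, 0, 0, -7.7, -0.493, -0.459, 0.05, 0.35, 0, 0, -7.7, -0.493, -0.459, 0.05, 0.35],
  squeeze=30,
)

```text
clock: 2.6
position: [0.5201, 0.0089, 0.1952]
ee_rot: [0.087, 0.996, 0.0, -0.0]
ft_force: [-0.4, -0.1, -0.4]
grip_width: 0.349
grasp_force: 0.0
```

Emit:
play_rows(
  plan=[0, 0, 0, 0, 0, 0.04, 0.35, 0, 0, 0, 0, 0, 0.08, 0.35, 0, 0, 0, 0, 0, 0.088, 0.35, 0, 0, 0, 0, 0, 0.088, 0.35, 0, 0, 0, 0, 0, 0.088, 0.35],
)

```text
clock: 3.22
position: [0.5212, 0.0089, 0.1089]
ee_rot: [0.087, 0.996, 0.0, 0.001]
ft_force: [0.5, 0.3, -0.6]
grip_width: 0.35
grasp_force: 0.0
```

```bash
python3 - <<'E'
from h import *
b=viewer.camera("scene")[150:280,210:375,::-1]; cv2.imwrite("pics/s2.png",cv2.resize(b,None,fx=4.5,fy=4.5,interpolation=cv2.INTER_CUBIC))
E
```

```text
(no output)
```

View pics/s2.png

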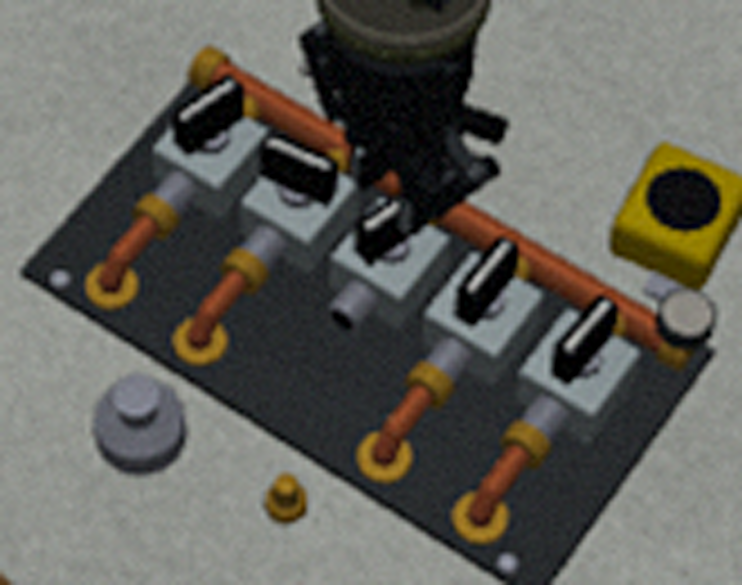

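The fingertips, near (385,190) and (430,220), straddle the idle bar at (380,230), and the neighbours are clear. Next: descend and close.

Emit:
play_rows(
  plan=[0, 0, 0, 0, 0, 0.02, 0.35, 0, 0, 0, 0, 0, 0.037, 0.35, 0, 0, 0, 0, 0, 0.037, 0.35, 0, 0, 0, 0, 0, 0.037, 0.25, 0, 0, 0, 0, 0, 0.037, 0.15, 0, 0, 0, 0, 0, 0.037, 0.05, 0, 0, 0, 0, 0, 0.037, 0.05, 0, 0, 0, 0, 0, 0.037, 0.05],
  squeeze=30,
)

```text
clock: 4.28
position: [0.5207, 0.008, 0.0711]
ee_rot: [0.087, 0.996, -0.0, 0.001]
ft_force: [-0.8, -5.9, 7.1]
grip_width: 0.156
grasp_force: 30.2
```

Emit:
play_rows(
  plan=[0, 0, 8, 0, 0, 0, 0.05, 0, 0, 16, 0, 0, 0, 0.05, 0, 0, 24, 0, 0, 0, 0.05, 0, 0, 32, 0, 0, 0, 0.05, 0, 0, 40, 0, 0, 0, 0.05, 0, 0, 48, 0, 0, 0, 0.05, 0, 0, 56, 0, 0, 0, 0.05, 0, 0, 64, 0, 0, 0, 0.05, 0, 0, 70, 0, 0, 0, 0.05, 0, 0, 70, 0, 0, 0, 0.05],
)

```text
clock: 5.52
position: [0.5204, 0.0076, 0.0711]
ee_rot: [0.643, 0.766, -0.0, 0.001]
ft_force: [-3.7, -7.6, 9.0]
grip_width: 0.16
grasp_force: 30.8
```

Emit:
play_rows(
  plan=[0, 0, 3, 0, 0, 0, 0.05, 0, 0, 6, 0, 0, 0, 0.05, 0, 0, 9, 0, 0, 0, 0.05, 0, 0, 9, 0, 0, 0, 0.05, 0, 0, 9, 0, 0, 0, 0.05],
)

```text
clock: 6.15
position: [0.5203, 0.0078, 0.0711]
ee_rot: [0.7, 0.714, -0.0, 0.0]
ft_force: [-3.6, -6.6, 11.1]
grip_width: 0.157
grasp_force: 50.2
```

```bash
python3 -c "
from h import *
o=status.get_obs();print(o['torque'],o['ee_rot'],o['joint_pos'])"
```

```text
[-1.48633197  0.86908694  0.96330783] [ 7.00208508e-01  7.13938204e-01 -2.56611396e-04  4.69239363e-04] [-0.72811816  0.33698894  0.72311381  1.95637222 -0.2718675   0.94591979
  0.14740574]
```

Idle is at its stop (0.96 N m reaction, tool slightly past). Release, rise, and go above the stopped handle.

Emit:
play_rows(
  plan=[0, 0, 0, 0, 0, 0, 0.2, 0, 0, 0, 0, 0, 0, 0.35, 0, 0, 0, 0, 0, 0, 0.35, 0, 0, 0, 0, 0, 0, 0.35, 0, 0, 0, 0, 0, -0.03, 0.35, 0, 0, 0, 0, 0, -0.06, 0.35, 0, 0, 0, 0, 0, -0.08, 0.35, 0, 0, -5, -0.032, 0.0016, -0.08, 0.35, 0, 0, -10, -0.064, 0.0032, -0.08, 0.35, 0, 0, -10, -0.064, 0.0032, -0.08, 0.35, 0, 0, -10, -0.064, 0.0032, -0.08, 0.35, 0, 0, -10, -0.064, 0.0032, -0.08, 0.35],
)

```text
clock: 7.65
position: [0.5245, -0.0539, 0.1501]
ee_rot: [0.635, 0.772, 0.0, -0.0]
ft_force: [0.2, -0.2, 0.6]
grip_width: 0.347
grasp_force: 0.0
```

```bash
python3 - <<'E'
from h import *
b=viewer.camera("scene")[150:280,210:375,::-1]; cv2.imwrite("pics/s3.png",cv2.resize(b,None,fx=4.5,fy=4.5,interpolation=cv2.INTER_CUBIC))
E
```

```text
(no output)
```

View pics/s3.png

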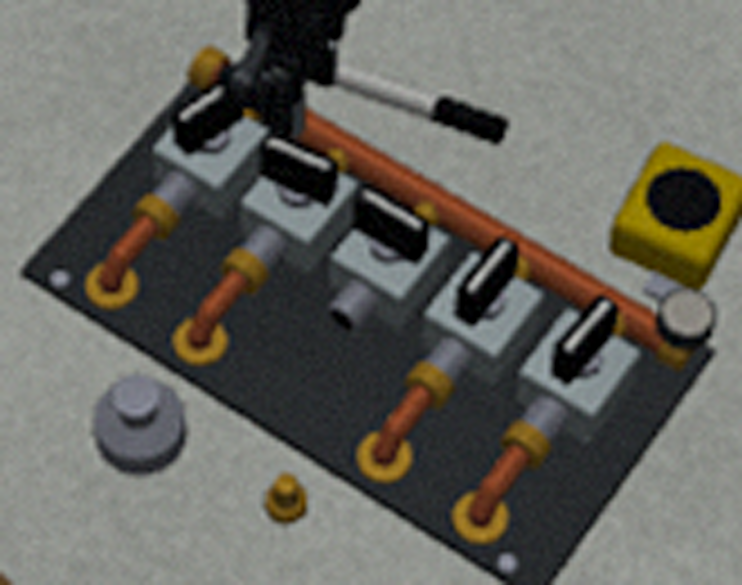

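The idle handle at (390,210) is now parallel to the header, so it's shut. The stopped handle at (300,165) is free and the tool is above it. Descend and grip.

Emit:
play_rows(
  plan=[0, 0, 0, -0.002, 0, 0.03, 0.35, 0, 0, 0, -0.002, 0, 0.055, 0.35, 0, 0, 0, -0.002, 0, 0.079, 0.35, 0, 0, 0, -0.002, 0, 0.079, 0.35, 0, 0, 0, -0.002, 0, 0.079, 0.25, 0, 0, 0, -0.002, 0, 0.079, 0.15, 0, 0, 0, -0.002, 0, 0.079, 0.05, 0, 0, 0, -0.002, 0, 0.079, 0.05, 0, 0, 0, -0.002, 0, 0.079, 0.05],
  squeeze=30,
)

```text
clock: 8.82
position: [0.525, -0.057, 0.0724]
ee_rot: [0.636, 0.772, 0.0, -0.0]
ft_force: [-3.8, 0.4, 5.9]
grip_width: 0.164
grasp_force: 29.7
```

Emit:
play_rows(
  plan=[0, 0, -8, 0, 0, 0, 0.05, 0, 0, -16, 0, 0, 0, 0.05, 0, 0, -24, 0, 0, 0, 0.05, 0, 0, -32, 0, 0, 0, 0.05, 0, 0, -40, 0, 0, 0, 0.05, 0, 0, -48, 0, 0, 0, 0.05, 0, 0, -56, 0, 0, 0, 0.05, 0, 0, -64, 0, 0, 0, 0.05, 0, 0, -72, 0, 0, 0, 0.05, 0, 0, -78, 0, 0, 0, 0.05, 0, 0, -78, 0, 0, 0, 0.05],
)

```text
clock: 10.2
position: [0.5257, -0.056, 0.0724]
ee_rot: [0.008, 1.0, 0.001, 0.001]
ft_force: [-0.6, 6.0, 6.1]
grip_width: 0.158
grasp_force: 30.0
```

Emit:
play_rows(
  plan=[0, 0, -3, 0, 0, 0, 0.05, 0, 0, -6, 0, 0, 0, 0.05, 0, 0, -8, 0, 0, 0, 0.05, 0, 0, -8, 0, 0, 0, 0.05, 0, 0, -8, 0, 0, 0, 0.05],
)

```text
clock: 10.82
position: [0.526, -0.056, 0.0725]
ee_rot: [-0.06, 0.998, 0.001, 0.001]
ft_force: [-0.8, 6.0, 5.9]
grip_width: 0.162
grasp_force: 48.0
```

```bash
python3 -c "
from h import *
o=status.get_obs();print(o['torque'],o['ee_rot'],o['joint_pos'])"
```

```text
[ 1.30120531  0.0553494  -0.874479  ] [-5.97415777e-02  9.98212699e-01  8.42495965e-04  1.28160413e-03] [-0.37561183  0.30811558  0.45527423  1.92503018 -0.16803413  0.94254811
  1.85029913]
```

The line handle is at its open stop (-0.87 N m). Release and lift clear.

Emit:
play_rows(
  plan=[0, 0, 0, 0, 0, 0, 0.2, 0, 0, 0, 0, 0, 0, 0.32, 0, 0, 0, 0, 0, 0, 0.32, 0, 0, 0, 0, 0, 0, 0.32, 0, 0, 0, 0, 0, -0.03, 0.32, 0, 0, 0, 0, 0, -0.06, 0.32, 0, 0, 0, 0, 0, -0.1, 0.32, 0, 0, 0, 0.05, 0, -0.14, 0.32, 0, 0, 0, 0.1, 0, -0.15, 0.32, 0, 0, 0, 0.13, 0, -0.15, 0.32, 0, 0, 0, 0.13, 0, -0.15, 0.32, 0, 0, 0, 0.13, 0, -0.15, 0.32],
)

```text
clock: 12.32
position: [0.3963, -0.073, 0.2214]
ee_rot: [-0.062, 0.998, 0.0, 0.0]
ft_force: [0.3, 0.8, 0.4]
grip_width: 0.32
grasp_force: 0.0
```

```bash
python3 - <<'E'
from h import *
b=viewer.camera("scene")[150:280,210:375,::-1]; cv2.imwrite("pics/s4.png",cv2.resize(b,None,fx=4.5,fy=4.5,interpolation=cv2.INTER_CUBIC))
E
```

```text
(no output)
```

View pics/s4.png

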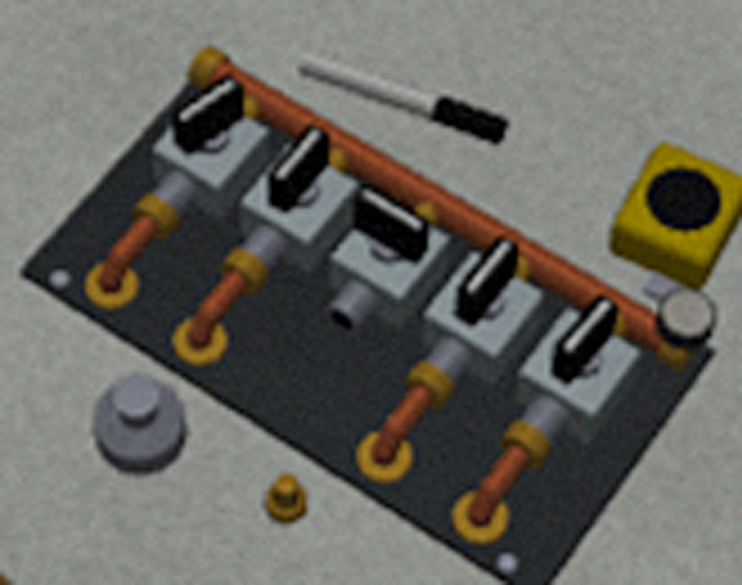

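The idle bar at (390,215) lies across its outlet. The line's bar at (298,165) is in line with its outlet, and everything else looks unmoved.

```bash
python3 -c "
from workcell import manip
print(manip.hand_in())"
```

```text
the job is handed in; nothing more can be done
None
```

Job handed in at about 12 s: the pipeless outlet's handle was turned fully shut first, then the shut line's handle fully open, each to its stop, and the final picture shows the other three valves and the items near the manifold where they were.

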